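Lever up the control cover and hold the turntable dial at its third step

ROBOT

A 7-joint arm with a two-finger parallel gripper is mounted at the origin on the work surface. World frame = base frame: x ahead of the robot, y to its left, z up, the work surface at z = 0. Lengths are in m, angles in rad, forces in N, time in s.
With the tool pointing down it reaches from about 0.35 to 0.9 m from the base axis. Payload 19.9 kg.
Tool frame: the origin (TCP) lies midway between the tips of the shut fingers; the grasp point (between the pads) lies 19 mm behind it; z points along the fingers, y is the direction in which the jaws open and shut (so a half turn about z gives the same grasp; the last joint's range is limited). The gripper opens to 85 mm and grips with 20 to 120 N. Pads are 22 mm wide; open, the fingers measure 114 mm over their backs; the gripper's body (76 mm by 85 mm) begins 54 mm behind the grasp point. The pads swing forward as they close: fully open they stand 13 mm farther back than shut.
Start: joints at [1.224, 0.417, -0.01, 1.614, 0.005, 1.111, -0.053], TCP at [0.188, -0.596, 0.231] pointing down, gripper open.
Joint ranges: [-2.81, 2.81], [-0.39, 2.02], [-1.27, 1.25], [0.06, 2.57], [-1.19, 4.33], [0.19, 2], [-2.82, 2.82]. Speed limits (rad/s): [1.89, 1.89, 2.39, 2.39, 3.01, 3.01, 3.01].

INTERFACE

Orientations are given as a 3x3 rotation matrix whose columns are the frame's x, y, z axes.
In Python, from cell import observe, imaging, robot gives the robot as it stands.
- The arm moves only by the tool carry_out, never from a script. Its argument "moves" is a list of rows, each an object of numbers: "dx", "dy", "dz": the shift along the tool's x, y, z in mm; "wx", "wy", "wz": the turn, a rotation vector about the tool's x, y, z in degrees; "fingers": the finger opening in mm, from 0 to 85.4. A call has exactly 5 rows; each row shifts and turns the commanded pose from where the row before left it, along the tool's axes as they then stand; what a row does not reach is not made up. A row lasts 1/10 s, in which the tool goes at most 50 mm and 8.59 degrees, less where a joint would pass 70% of its speed; a pose out of reach is approached as far as the arm can. A call with a gripper value outside its range is refused whole. The fingers move at their own pace and stop on an object; "newtons" is the grip in N (left out, the last holds). Time passes only in rows, so rows that do not move let the fingers close, or fill a call up. It gives the time, the measured TCP pose, the force and the opening at its end, in the units of the state.
- observe(): the state, without advancing time (a new reading comes with each control period).
- imaging.read_camera(name): name is "side" or "top"; returns the picture (384x512x3 uint8, red, green, blue); there is no depth.
- imaging.camera_params(name): a dict with "mtx" (3x3 intrinsics, pixels), "dist_coeffs" ([k1, k2, p1, p2, k3] as OpenCV has them; the pictures are not rectified), "T" (4x4, takes a point from camera to world coordinates). Camera axes: x right, y down, z forward; pixel columns grow to the right and rows downward; lengths in m; the calibration is good to about 2 mm. A picture is of the moment at which its call begins. camera_params takes no time and is no camera call.
- robot.finish_job(): hands the job in, once; it reports no verdict.
The state is a dict: "time_s": time; "joints": joint angles; "joint_velocities": joint speeds; "tau": joint torques, N m; "ee_pos": TCP position; "ee_rot": TCP orientation; "wrist_force": force on the tool from outside, world axes, zero at the start; "moment": the same for the moment, N m; "opening": opening from 0.0 (shut) to 1.0 (fully open).
Only numpy, scipy, OpenCV 4.12 (cv2) and the standard library are available. Lean on these libraries where they do the work, as an engineer would, in place of code of your own. Each camera call takes 0.05 s, during which the arm holds its last target. There are 200 camera calls.

TASK

Lever up the hinged walnut cover of the turntable's control unit by putting the blade of the tea knife into the slot under the cover's front edge (do not start it with the fingers), swing it up until it stands upright or beyond, and lay the knife back on its rest the way it lay. Then turn the spring-return dial underneath clockwise past its first two clicks to the third, where the turntable runs at full speed, and keep it there: finish while still holding the dial. Do not knock over or push about the other pieces.

Things in the scene. Friction and masses are not known exactly. Their poses are not given: they have to be found in the camera images.
- controller: Turntable's control unit: fixed black lacquered plinth, 136 (x) by 130 (y) by 34 mm high, with a walnut cover on top and a dial under it. Origin: centre of its underside. Its -x side is the front (to the robot at yaw 0), the hinge is at its +x side. 'Unit frame' below means these axes.
- cover (a joint): Walnut cover, a hollow shell 130 (x) by 104 (y) by 40 mm, open below, walls 4 mm, no handle; shut it stands on the plinth (z 34 to 76 mm). 0 = shut; grows to 1.92 rad as the front edge swings up and back about the far lower edge; at 1.57 its open side faces the front. Stiff friction hinge (0.14 N m; cover 0.14 kg): 2 N at the front edge lifts it and it stays where it is left.
- cover_slot (a point): Middle of the slot in the lower edge of the cover's front wall, at the wall's outer face, under a brass plate; moves with the cover. Shut: x -66, y 0, z 38 mm in the unit frame. The slot is 40 mm wide (y) and reaches from the plinth's top (z 34) up to z 42.5 mm; the wall is 4 mm thick; fingers do not fit in.
- cover_hinge (a point): Middle of the cover's hinge axis (along the unit's y): x 64, y 0, z 36 mm in the unit frame, fixed; 130 mm behind the slot's mouth.
- dial (a joint): Spring-return dial under the cover, axis vertical. 0 = rest, bar along the unit's x; grows clockwise from above; firm stop just past 1.12. Clicks at 0.35, 0.70, 1.05 rad, marked by one, two, three brass studs for the ivory-lined bar end (points to unit +x at rest). Let go, it springs back to 0: holding it takes 0.04 to 0.15 N m, most just before a click, about 0.1 at the third.
- dial_grip (a point): Middle of the dial's grip bar, on its axis: x -14, y 0, z 53.5 mm in the unit frame. Steel bar 44 mm long, 12 mm wide, 20 mm high (z 43.5 to 63.5 mm) on a round skirt of 52 mm diameter, top at z 43.5 mm. With the cover open nothing else stands on the plinth; the hinge is 78 mm behind.
- knife: Tea knife, loose, 0.08 kg, 180 mm long. Origin: underside of the handle at the place to grip; x to the blade's tip, z up. Walnut handle x -75 to 23 mm, 16 wide (y), 14 high (z 0 to 14). Flat steel blade x 23 to 105 mm, 14 wide (9 over the last 14), 2 thick (z 6 to 8). On its rest the handle's underside is 16 mm above the shelf.
- knife_tip (a point): Tip of the knife's blade, mid-thickness: x = 105, z = 7 mm in the knife's frame.
- knife_rest: Fixed wooden knife rest: slab 136 by 50 by 3 mm (x -73 to 63) with two crossbars, 10 mm thick, 50 wide (y): under the handle at x -62, top at z 16 mm; under the blade at x 55, top at z 22 mm. Origin: underside, below the knife's origin when the knife lies on it; x as the knife's. The handle is free between the bars, 13 mm above the slab.
- turntable (a joint): Walnut turntable, 260 mm across, top 36 mm above the shelf; angle in rad, anticlockwise from above. Its own drive turns it once the dial eases its brake: it stands still at rest and at the first click, turns at about 0.2 rad/s at the second and 0.4 rad/s at the third, and stops when the dial springs back.
- turntable_base: Fixed base of the turntable; origin: on the shelf at the turntable's axis.
- caddy: Tall brown ceramic tea caddy with ivory lid, 74 mm diameter, 162 mm high, loose on the turntable. Origin: centre of its underside. Bystander.
- kettle_lid: Cast-iron kettle lid, 92 mm diameter, 35 mm high, loose on the turntable. Origin: centre of its underside. Bystander.
- whisk: Bamboo tea whisk standing on its tines, 60 mm diameter, 105 mm high, loose on the turntable. Origin: centre of its underside. Bystander.
- incense_box: Celadon incense box shaped like a persimmon, 67 mm diameter, 46 mm high, loose on the turntable. Origin: centre of its underside. Bystander.
- tea_bowl: Blue ceramic tea bowl, 112 mm diameter, 72 mm high, loose on the shelf. Origin: centre of its underside. Bystander.
- tea_jar: Dark red lacquer tea jar, 67 mm diameter, 66 mm high, loose, standing beside the control unit. Origin: centre of its underside. Bystander.
Not all that is in view belongs to the job. There is more than one size of the knife; the one meant has the size given above.

How it is judged:
By the outcome, as a careful person would: the job done as asked, in the order asked, and still so for the second after the job is handed in, while the arm keeps its last pose, push and grip.
It also fails if it takes over 58 s, if anything falls off the work surface, if the arm or the gripper's body presses on something with over 40 N, if the wrist force passes 120 N, or if a joint passes its speed limit or range.

## Working session

There is one attempt and no reset: what is moved stays moved. The work goes in short steps, Python scripts to look and compute and a tool call to move; the robot and the scene stay as the last step left them, time stands still between calls to the robot, and variables do not carry over. Pictures are saved under pics/ and viewed, about 8 in all and at most 12, crops included, and the job is handed in when it is done.

Besides the shell and the picture viewer there is one more tool, called in YAML: its name, and indented under it one key for each argument. carry_out: Moves the arm, as the interface text tells. Its arguments: {"type":"object","properties":{"moves":{"type":"array","items":{"type":"object","properties":{"dx":{"type":"number"},"dy":{"type":"number"},"dz":{"type":"number"},"wx":{"type":"number"},"wy":{"type":"number"},"wz":{"type":"number"},"fingers":{"type":"number"}}}},"newtons":{"type":"number"}},"required":["moves"]}

```bash
ls; mkdir -p pics; python3 - <<'E'
from cell import observe, imaging, robot
import cv2, numpy as np
for n in("side","top"):
    im=imaging.read_camera(n); cv2.imwrite(f"pics/{n}0.png",cv2.resize(im[:,:,::-1],(800,600),interpolation=cv2.INTER_CUBIC)); np.save(f"{n}0.npy",im)
    p=imaging.camera_params(n); print(n,p["mtx"],p["dist_coeffs"],p["T"])
s=observe();print(s)
E
```

```text
pics
side [[374.69447161   0.         256.16554418]
 [  0.         374.69447161 188.17703156]
 [  0.           0.           1.        ]] [-0.10574235  0.          0.          0.          0.        ] [[-7.83239756e-01 -3.83147227e-01  4.89626068e-01  5.01440110e-02]
 [-6.21719697e-01  4.83091311e-01 -6.16512289e-01  5.94918408e-01]
 [-3.19125375e-04 -7.87287106e-01 -6.16586499e-01  6.77360119e-01]
 [ 0.00000000e+00  0.00000000e+00  0.00000000e+00  1.00000000e+00]]
top [[388.24143544   0.         254.69983538]
 [  0.         388.24143544 193.43852088]
 [  0.           0.           1.        ]] [0.01382288 0.         0.         0.         0.        ] [[ 0.01636706 -0.99103686  0.13258226  0.39006737]
 [-0.99975382 -0.01820745 -0.01268056  0.00354901]
 [ 0.01498089 -0.13234208 -0.99109089  1.12930984]
 [ 0.          0.          0.          1.        ]]
{'time_s': 0.1, 'joints': array([ 1.22449102,  0.41789346, -0.01034774,  1.6141169 ,  0.00466878,
        1.11066211, -0.05300691]), 'joint_velocities': array([ 0.00061532, -0.00135082,  0.00079835, -0.0025152 ,  0.00133022,
       -0.00014958,  0.00068972]), 'tau': array([ 3.62309489e-03, -8.65812922e+01,  6.81698453e-01, -4.35626829e+01,
        1.93928496e-02,  4.91142811e-03,  2.88414208e-05]), 'ee_pos': array([ 0.18750138, -0.59589301,  0.23073437]), 'ee_rot': array([[ 9.53896958e-01,  3.00134086e-01, -3.52463490e-04],
       [ 3.00134290e-01, -9.53896440e-01,  9.95170477e-04],
       [-3.75290868e-05, -1.05507647e-03, -9.99999443e-01]]), 'wrist_force': array([-0.19458438,  0.61950866,  0.43122258]), 'moment': array([ 0.04502692,  0.00164988, -0.02957745]), 'opening': 0.9993335940250853}
```

View pics/top0.png

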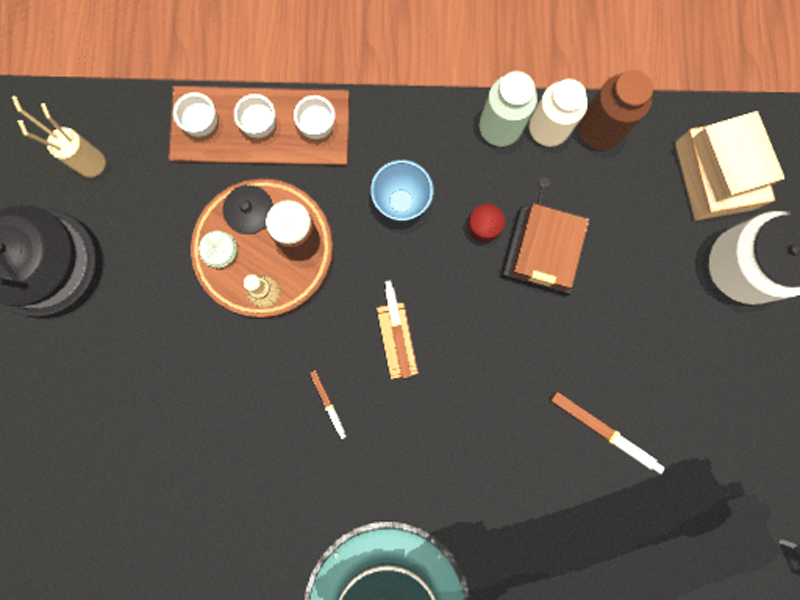

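View pics/side0.png

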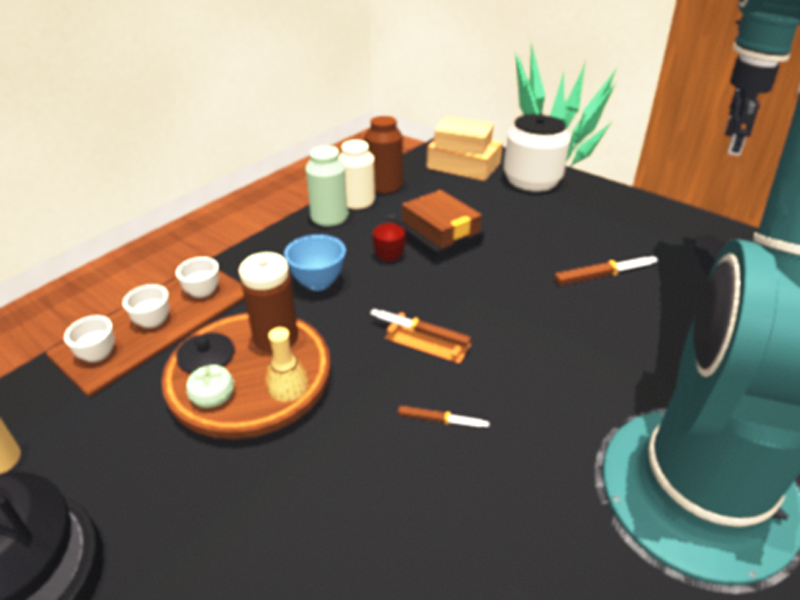

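Top view (800 px scale). Knife candidates:
- on the rest, (398,330)
- small, loose, (328,405)
- large, loose, (607,432)

The description points to the one on the rest, and I'll check its length. The unit is at (547,248), its brass plate at (543,277), and the jar at (487,222).

```bash
cat > h.py <<'E'
import numpy as np, cv2
from cell import observe, imaging, robot
def ray(n,uv):
    p=imaging.camera_params(n); uv=np.array(uv,float).reshape(-1,1,2)
    q=cv2.undistortPoints(uv,p["mtx"],p["dist_coeffs"]).reshape(-1,2)
    d=np.c_[q,np.ones(len(q))]@p["T"][:3,:3].T
    return p["T"][:3,3],d
def plane(n,uv,z):
    o,d=ray(n,uv); return o+d*((z-o[2])/d[:,2])[:,None]
def tri(a,b):
    "point nearest to rays: top px a, side px b"
    A=np.zeros((3,3));B=np.zeros(3)
    for n,uv in(("top",a),("side",b)):
        o,d=ray(n,uv);d=d[0]/np.linalg.norm(d[0]);M=np.eye(3)-np.outer(d,d);A+=M;B+=M@o
    return np.linalg.solve(A,B)
def proj(n,P):
    p=imaging.camera_params(n);T=np.linalg.inv(p["T"]);P=np.array(P,float).reshape(-1,3)
    return cv2.projectPoints(P,cv2.Rodrigues(T[:3,:3])[0],T[:3,3],p["mtx"],p["dist_coeffs"])[0].reshape(-1,2)
def crop(n,box,f,name,pts=None,im=None):
    im=imaging.read_camera(n) if im is None else im
    x0,y0,x1,y1=box
    c=cv2.resize(im[y0:y1,x0:x1,::-1],None,fx=f,fy=f,interpolation=cv2.INTER_CUBIC)
    if pts is not None:
        for q in proj(n,pts): cv2.circle(c,tuple(int(v) for v in (q-[x0,y0]+.5)*f),2,(255,0,255),-1)
    cv2.imwrite("pics/"+name,c); return c
E
python3 - <<'E'
from h import *
t=np.load("top0.npy");s=np.load("side0.npy")
a=crop("top",(235,170,285,250),7,"a.png",im=t); b=crop("top",(315,110,385,190),7,"b.png",im=t)
cv2.imwrite("pics/ab.png",np.hstack([cv2.resize(a,(350,560)),b[:560,:450]]))
a=crop("side",(230,190,310,235),5,"a.png",im=s); b=crop("side",(230,110,310,175),5,"b.png",im=s)
cv2.imwrite("pics/sab.png",np.vstack([a,b]))
hsv=cv2.cvtColor(t,cv2.COLOR_RGB2HSV)
# white blades
for n,im in(("top",t),("side",s)):
    hs=cv2.cvtColor(im,cv2.COLOR_RGB2HSV)
    for nm,m in(("white",cv2.inRange(hs,(0,0,150),(180,60,255))),("brass",cv2.inRange(hs,(18,120,140),(32,255,255)))):
        k,l,st,c=cv2.connectedComponentsWithStats(m)
        print(n,nm,[(st[i].tolist(),c[i].round(1).tolist()) for i in range(1,k) if 8<st[i,4]<400])
E
```

```text
top white [([31, 83, 19, 18, 191], [40.8, 92.4]), ([40, 82, 6, 6, 23], [42.8, 83.9]), ([443, 82, 6, 5, 16], [444.8, 83.9]), ([452, 120, 43, 15, 249], [475.0, 127.2]), ([250, 122, 15, 14, 150], [256.4, 128.2]), ([239, 128, 7, 9, 9], [241.4, 132.0]), ([342, 174, 13, 7, 46], [347.8, 177.0]), ([156, 176, 10, 10, 79], [160.6, 180.5]), ([246, 179, 10, 29, 158], [250.7, 193.9]), ([209, 260, 12, 21, 96], [214.6, 269.5]), ([392, 277, 33, 26, 272], [407.4, 289.7]), ([207, 334, 62, 23, 217], [235.8, 340.5]), ([213, 353, 4, 5, 13], [214.8, 355.2]), ([195, 359, 10, 25, 74], [199.3, 370.9]), ([217, 362, 61, 22, 178], [246.7, 369.6])]
top brass [([339, 177, 5, 4, 9], [341.0, 178.8]), ([345, 179, 6, 4, 12], [348.2, 180.4])]
side white [([471, 29, 33, 14, 198], [486.7, 36.9]), ([466, 88, 8, 11, 19], [468.5, 94.6]), ([483, 149, 29, 14, 174], [498.1, 155.8]), ([448, 163, 26, 77, 296], [466.6, 199.1]), ([395, 164, 26, 10, 146], [406.8, 167.8]), ([237, 198, 27, 11, 148], [250.2, 202.8]), ([174, 211, 9, 6, 46], [178.1, 213.6]), ([287, 265, 26, 8, 137], [298.9, 269.0]), ([383, 290, 3, 4, 9], [383.7, 291.4]), ([382, 308, 4, 3, 9], [383.3, 309.2]), ([392, 317, 5, 4, 15], [393.9, 318.7]), ([400, 342, 14, 15, 54], [405.9, 348.9]), ([427, 364, 9, 5, 22], [430.5, 366.5]), ([479, 365, 5, 5, 19], [481.2, 366.8]), ([491, 366, 12, 8, 46], [496.8, 369.7]), ([462, 376, 17, 3, 37], [469.7, 376.9])]
side brass [([280, 84, 24, 4, 24], [291.5, 85.7]), ([275, 90, 10, 5, 27], [279.4, 91.9]), ([298, 90, 23, 12, 63], [308.2, 97.3]), ([287, 93, 10, 4, 18], [291.7, 94.2]), ([283, 105, 22, 6, 57], [294.9, 108.2]), ([289, 138, 12, 15, 128], [294.8, 144.4]), ([390, 167, 5, 9, 21], [392.4, 170.0]), ([262, 204, 6, 7, 17], [264.9, 206.5]), ([253, 213, 41, 16, 188], [272.3, 220.9]), ([107, 234, 17, 33, 78], [111.8, 252.7]), ([284, 263, 5, 7, 14], [285.7, 265.6]), ([0, 270, 13, 33, 263], [4.3, 287.7])]
```

View pics/ab.png

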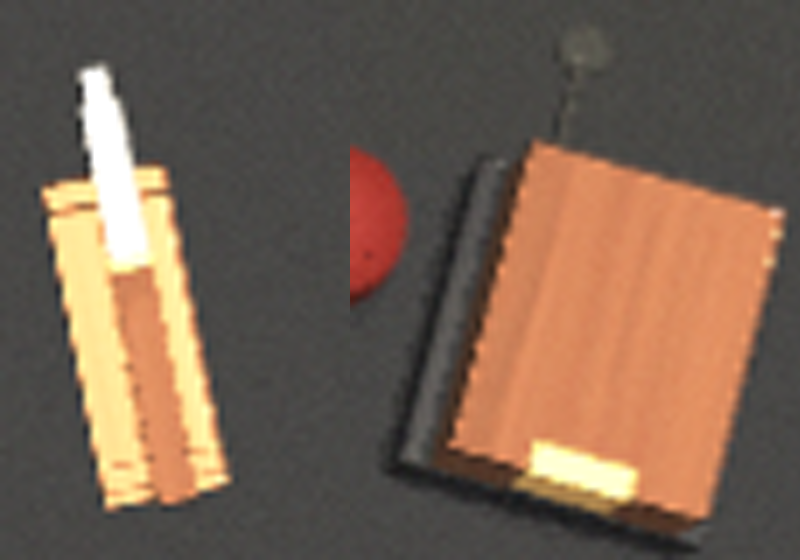

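View pics/sab.png

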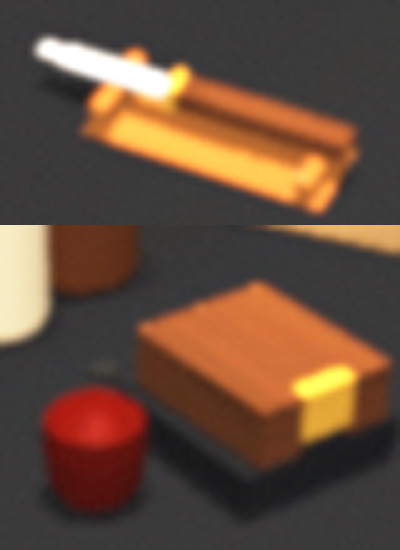

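The crops show a single knife on the rest: tip at crop (93,67), ferrule (128,268), butt (180,500). The cover's top corners are clear, and the brass plate is on the front wall, towards the robot.

```bash
python3 - <<'E'
from h import *
f=lambda a,o:(np.array(a)+.5)/7-.5+o
k=f([(93,67),(128,268),(180,500)],[235,170])
c=f([(185,143),(432,210),(97,455),(356,520)],[315,110])
P=np.vstack([plane("top",k[:1],.024),plane("top",k[1:2],.024),plane("top",k[2:],.03)])
print(P.round(4),"len",np.linalg.norm((P[0]-P[2])[:2]))
d=(P[0]-P[2])[:2];d/=np.linalg.norm(d);print("yaw",np.degrees(np.arctan2(d[1],d[0])),"org",P[0,:2]-.105*d,P[2,:2]+.075*d)
C=plane("top",c,.076);print(C.round(4))
bl,br,fl,fr=C[:,:2]
print("w",np.linalg.norm(bl-br),np.linalg.norm(fl-fr),"d",np.linalg.norm(bl-fl),np.linalg.norm(br-fr))
x=(bl+br-fl-fr);y=(bl+fl-br-fr)
print("yaw",np.degrees(np.arctan2(x[1],x[0])),np.degrees(np.arctan2(-y[0],y[1])),"ctr",C[:,:2].mean(0))
# side crop measurements, knife tip & butt; plate bottom corner
g=lambda a,o:(np.array(a)+.5)/5-.5+o
st=g([(40,47),(352,140)],[230,190]); 
print("tri tip",tri(k[0],st[0]).round(4),"butt",tri(k[2],st[1]).round(4))
sc=g([(258,282-225),(138,330-225),(392,362-225),(264,415-225)],[230,110])
print("side corners",[plane("side",q,.076)[0].round(4).tolist() for q in sc])
print("side knife", plane("side",st[0],.024).round(4),plane("side",st[1],.03).round(4))
E
```

```text
[[ 0.5792  0.0098  0.024 ]
 [ 0.4963 -0.006   0.024 ]
 [ 0.4026 -0.0284  0.03  ]] len 0.18072818611472272
yaw 12.221878401921307 org [ 0.47656282 -0.01239358] [ 0.47585114 -0.01254774]
[[ 0.7149 -0.2491  0.076 ]
 [ 0.6893 -0.3476  0.076 ]
 [ 0.5873 -0.2127  0.076 ]
 [ 0.5632 -0.3146  0.076 ]]
w 0.10184573545330868 0.10468581646000956 d 0.13273263614392922 0.13031278982112046
yaw -15.305102359201571 -13.935845977451955 ctr [ 0.63866747 -0.28097805]
tri tip [0.5794 0.0099 0.0232] butt [ 0.4024 -0.0286  0.0277]
side corners [[0.6909, -0.3487, 0.076], [0.7136, -0.246, 0.076], [0.5625, -0.3144, 0.076], [0.5893, -0.2117, 0.076]]
side knife [[0.5789 0.0106 0.024 ]] [[ 0.4009 -0.0265  0.03  ]]
```

Unit: origin about (0.640, -0.281), yaw -14.6°. Knife: origin (0.476, -0.0125), yaw 12.1°, length 181 mm, so it is the right one. I'm moving above the knife now.

carry_out:
  moves:
    - {"dx":22.5,"dy":-23.5,"dz":3}
    - {"dx":22.5,"dy":-23.5,"dz":3}
    - {"dx":22.5,"dy":-23.5,"dz":3}
    - {"dx":22.5,"dy":-23.5,"dz":3}
    - {"dx":22.5,"dy":-23.5,"dz":3}
  newtons: 100

```text
invalid input
```

carry_out:
  moves:
    - {"dx":22.5,"dy":-23.5,"dz":3}
    - {"dx":22.5,"dy":-23.5,"dz":3}
    - {"dx":22.5,"dy":-23.5,"dz":3}
    - {"dx":22.5,"dy":-23.5,"dz":3}
    - {"dx":22.5,"dy":-23.5,"dz":3}

```text
invalid input
```

carry_out:
  moves:
    - {"dx":22.5,"dy":-23.5,"dz":3}
    - {"dx":22.5,"dy":-23.5,"dz":3}
    - {"dx":22.5,"dy":-23.5,"dz":3}
    - {"dx":22.5,"dy":-23.5,"dz":3}
    - {"dx":22.5,"dy":-23.5,"dz":3}

```text
invalid input
```

carry_out:
  moves:
    - {"dx":22.5,"dy":-23.5,"dz":3}
    - {"dx":22.5,"dy":-23.5,"dz":3}
    - {"dx":22.5,"dy":-23.5,"dz":3}
    - {"dx":22.5,"dy":-23.5,"dz":3,"fingers":45}
    - {"wz":5.3,"fingers":45}

```text
invalid input
```

carry_out:
  moves:
    - {"dx":22.5,"dy":-23.5,"dz":3,"wx":0,"wy":0,"wz":0,"fingers":85}
    - {"dx":22.5,"dy":-23.5,"dz":3,"wx":0,"wy":0,"wz":0,"fingers":85}
    - {"dx":22.5,"dy":-23.5,"dz":3,"wx":0,"wy":0,"wz":0,"fingers":85}
    - {"dx":22.5,"dy":-23.5,"dz":3,"wx":0,"wy":0,"wz":0,"fingers":85}
    - {"dx":22.5,"dy":-23.5,"dz":3,"wx":0,"wy":0,"wz":0,"fingers":85}
  newtons: 100

```text
time_s: 0.6
ee_pos: [0.2599, -0.4489, 0.2159]
ee_rot: [[0.954, 0.3, -0.0], [0.3, -0.954, 0.0], [-0.0, -0.0, -1.0]]
wrist_force: [0.5, -0.5, 0.4]
opening: 0.994
```

All keys are needed.

carry_out:
  moves:
    - {"dx":22.5,"dy":-23.5,"dz":3,"wx":0,"wy":0,"wz":0,"fingers":85}
    - {"dx":22.5,"dy":-23.5,"dz":3,"wx":0,"wy":0,"wz":0,"fingers":85}
    - {"dx":22.5,"dy":-23.5,"dz":3,"wx":0,"wy":0,"wz":0,"fingers":85}
    - {"dx":22.5,"dy":-23.5,"dz":3,"wx":0,"wy":0,"wz":0,"fingers":85}
    - {"dx":22.5,"dy":-23.5,"dz":3,"wx":0,"wy":0,"wz":0,"fingers":85}

```text
time_s: 1.1
ee_pos: [0.3319, -0.3031, 0.2011]
ee_rot: [[0.954, 0.3, -0.0], [0.3, -0.954, 0.0], [-0.0, -0.0, -1.0]]
wrist_force: [0.8, 0.3, 0.4]
opening: 0.999
```

carry_out:
  moves:
    - {"dx":22.5,"dy":-23.5,"dz":3,"wx":0,"wy":0,"wz":0,"fingers":85}
    - {"dx":22.5,"dy":-23.5,"dz":3,"wx":0,"wy":0,"wz":0,"fingers":85}
    - {"dx":22.5,"dy":-23.5,"dz":3,"wx":0,"wy":0,"wz":0,"fingers":85}
    - {"dx":22.5,"dy":-23.5,"dz":3,"wx":0,"wy":0,"wz":0,"fingers":45}
    - {"dx":22.5,"dy":-23.5,"dz":3,"wx":0,"wy":0,"wz":0,"fingers":45}

```text
time_s: 1.6
ee_pos: [0.404, -0.1574, 0.1861]
ee_rot: [[0.954, 0.3, -0.0], [0.3, -0.954, 0.0], [-0.0, -0.0, -1.0]]
wrist_force: [1.3, -0.4, -0.2]
opening: 0.684
```

carry_out:
  moves:
    - {"dx":22.5,"dy":-23.5,"dz":3,"wx":0,"wy":0,"wz":0,"fingers":45}
    - {"dx":22.5,"dy":-23.5,"dz":3,"wx":0,"wy":0,"wz":0,"fingers":45}
    - {"dx":22.5,"dy":-23.5,"dz":3,"wx":0,"wy":0,"wz":0,"fingers":45}
    - {"dx":22.5,"dy":-23.5,"dz":3,"wx":0,"wy":0,"wz":0,"fingers":45}
    - {"dx":15,"dy":-15,"dz":3,"wx":0,"wy":0,"wz":5.3,"fingers":45}

```text
time_s: 2.1
ee_pos: [0.4717, -0.021, 0.1711]
ee_rot: [[0.977, 0.212, -0.0], [0.212, -0.977, 0.001], [0.0, -0.001, -1.0]]
wrist_force: [0.4, -0.7, 0.7]
opening: 0.525
```

carry_out:
  moves:
    - {"dx":6,"dy":-7.4,"dz":20,"wx":0,"wy":0,"wz":0,"fingers":45}
    - {"dx":0,"dy":0,"dz":35,"wx":0,"wy":0,"wz":0,"fingers":45}
    - {"dx":0,"dy":0,"dz":35,"wx":0,"wy":0,"wz":0,"fingers":45}
    - {"dx":0,"dy":0,"dz":25,"wx":0,"wy":0,"wz":0,"fingers":45}
    - {"dx":0,"dy":0,"dz":10,"wx":0,"wy":0,"wz":0,"fingers":45}

```text
time_s: 2.6
ee_pos: [0.4741, -0.0145, 0.0442]
ee_rot: [[0.977, 0.211, -0.003], [0.211, -0.977, 0.0], [-0.003, -0.001, -1.0]]
wrist_force: [-0.3, 0.4, 0.6]
opening: 0.527
```

```bash
python3 - <<'E'
from h import *
a=crop("top",(225,160,295,250),6,"a.png"); b=crop("side",(220,160,320,250),6,"b.png")
cv2.imwrite("pics/c1.png",np.hstack([a[:540],b[:540,:380]]))
s=observe();print(s["ee_pos"],s["joints"].round(2))
E
```

```text
[ 0.47485375 -0.01451165  0.04550074] [ 0.27  0.46 -0.36  2.1   0.28  0.62 -1.64]
```

View pics/c1.png

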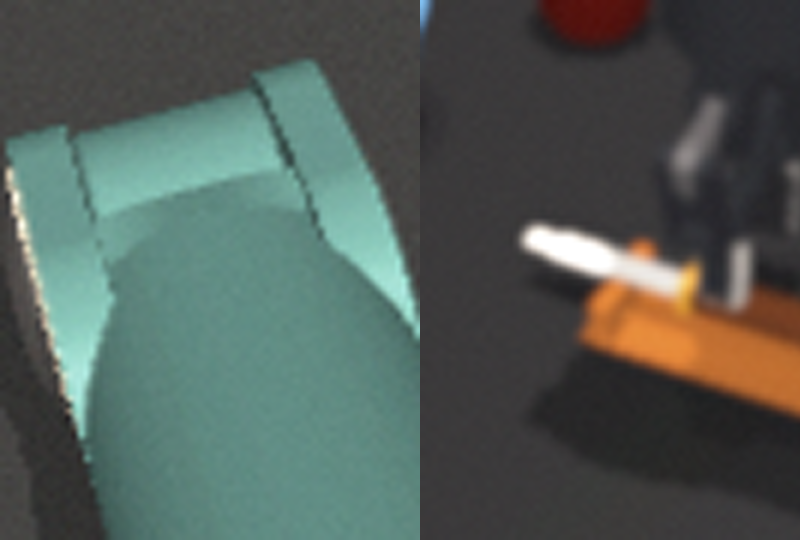

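Side view: the fingers straddle the handle just behind the ferrule. The arm hides the knife in the top view. I'll lower and grip.

carry_out:
  moves:
    - {"dx":1.4,"dy":-1.7,"dz":15,"wx":0,"wy":0,"wz":0,"fingers":45}
    - {"dx":0,"dy":0,"dz":14,"wx":0,"wy":0,"wz":0,"fingers":45}
    - {"dx":0,"dy":0,"dz":8,"wx":0,"wy":0,"wz":0,"fingers":45}
    - {"dx":0,"dy":0,"dz":0,"wx":0,"wy":0,"wz":0,"fingers":45}
    - {"dx":0,"dy":0,"dz":0,"wx":0,"wy":0,"wz":0,"fingers":20}

```text
time_s: 3.2
ee_pos: [0.4766, -0.0127, 0.0096]
ee_rot: [[0.978, 0.211, 0.0], [0.211, -0.978, -0.0], [0.0, 0.0, -1.0]]
wrist_force: [-0.6, 1.5, 0.1]
opening: 0.371
```

carry_out:
  moves:
    - {"dx":0,"dy":0,"dz":0,"wx":0,"wy":0,"wz":0,"fingers":10}
    - {"dx":0,"dy":0,"dz":0,"wx":0,"wy":0,"wz":0,"fingers":5}
    - {"dx":0,"dy":0,"dz":0,"wx":0,"wy":0,"wz":0,"fingers":0}
    - {"dx":0,"dy":0,"dz":0,"wx":0,"wy":0,"wz":0,"fingers":0}
    - {"dx":0,"dy":0,"dz":0,"wx":0,"wy":0,"wz":0,"fingers":0}

```text
time_s: 3.7
ee_pos: [0.4768, -0.0127, 0.0101]
ee_rot: [[0.978, 0.211, 0.001], [0.211, -0.978, -0.0], [0.001, 0.0, -1.0]]
wrist_force: [-3.4, -0.0, 10.1]
opening: 0.159
```

carry_out:
  moves:
    - {"dx":0,"dy":0,"dz":-10,"wx":0,"wy":0,"wz":0,"fingers":0}
    - {"dx":0,"dy":0,"dz":-20,"wx":0,"wy":0,"wz":0,"fingers":0}
    - {"dx":0,"dy":0,"dz":-30,"wx":0,"wy":0,"wz":0,"fingers":0}
    - {"dx":0,"dy":0,"dz":-30,"wx":0,"wy":0,"wz":0,"fingers":0}
    - {"dx":0,"dy":0,"dz":-10,"wx":0,"wy":0,"wz":0,"fingers":0}

```text
time_s: 4.2
ee_pos: [0.4776, -0.0127, 0.1125]
ee_rot: [[0.978, 0.211, 0.004], [0.211, -0.978, -0.0], [0.004, 0.001, -1.0]]
wrist_force: [0.1, -1.0, -1.2]
opening: 0.163
```

carry_out:
  moves:
    - {"dx":0,"dy":0,"dz":0,"wx":0,"wy":0,"wz":6.7,"fingers":0}
    - {"dx":0,"dy":0,"dz":0,"wx":0,"wy":0,"wz":6.7,"fingers":0}
    - {"dx":0,"dy":0,"dz":0,"wx":0,"wy":0,"wz":6.7,"fingers":0}
    - {"dx":0,"dy":0,"dz":0,"wx":0,"wy":0,"wz":6.7,"fingers":0}
    - {"dx":0,"dy":0,"dz":0,"wx":0,"wy":0,"wz":0,"fingers":0}

```text
time_s: 4.7
ee_pos: [0.4763, -0.0126, 0.1094]
ee_rot: [[0.967, -0.255, -0.0], [-0.255, -0.967, -0.0], [-0.0, 0.0, -1.0]]
wrist_force: [-0.3, -0.1, -1.3]
opening: 0.164
```

```bash
python3 - <<'E'
from h import *
s=observe();p=s["ee_pos"];R=s["ee_rot"];print(p,R.round(3),s["opening"],s["wrist_force"])
a=crop("top",(215,140,345,240),6,"a.png"); b=crop("side",(200,140,330,240),6,"b.png")
cv2.imwrite("pics/c2.png",np.hstack([a[:,:320],b[:,:470]]))
for n in("top","side"): np.save(n+"1.npy",imaging.read_camera(n))
E
```

```text
[ 0.47633102 -0.01263997  0.1094202 ] [[ 0.967 -0.255 -0.   ]
 [-0.255 -0.967 -0.   ]
 [-0.     0.    -1.   ]] 0.16378972565310002 [-0.3287878  -0.0846482  -1.32121424]
```

View pics/c2.png

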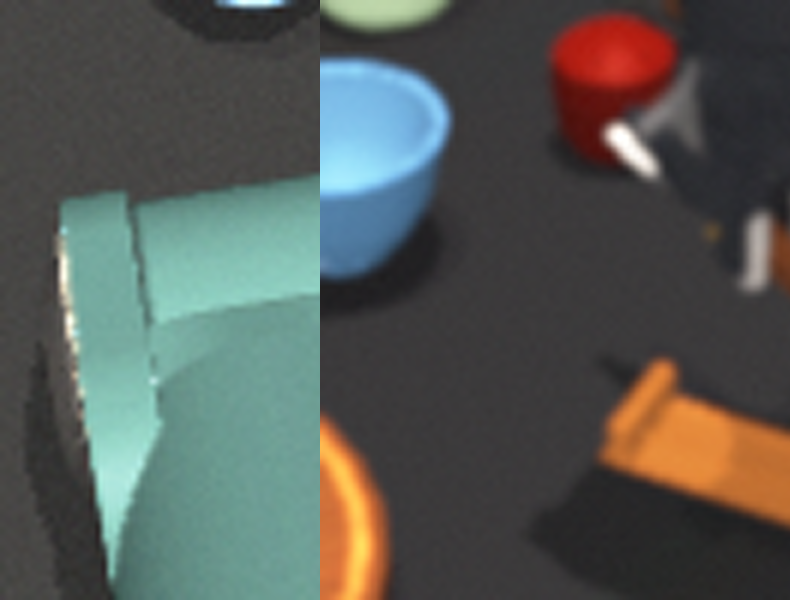

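Side view: the knife is held, blade tip at crop (612,132), rest empty. I'll check the tip against my prediction.

```bash
python3 - <<'E'
from h import *
s=observe();p=s["ee_pos"];R=s["ee_rot"]
tip=p+R@[.105,0,-.0129]; print("pred tip",tip,proj("side",tip))
im=np.load("side1.npy");hs=cv2.cvtColor(im,cv2.COLOR_RGB2HSV)
m=cv2.inRange(hs,(0,0,140),(180,70,255))[140:240,235:330]
k,l,st,c=cv2.connectedComponentsWithStats(m)
print([(st[i]+[235,140,0,0,0],) for i in range(1,k) if st[i,4]>5])
ys,xs=np.where(l==l[(160-140),(250-235)])
t=(np.array([612-320,132])+.5)/6-.5+[200,140];print("obs px",t)
o,d=ray("side",t);d=d[0]
# tip on the vertical plane containing tool x (y_tool=0)
n=R[:,1];q=o+d*(n@(p-o))/(n@d);print("tip in tool",R.T@(q-p))
# nominal goal tip: 
ex=np.array([np.cos(np.radians(-14.6)),np.sin(np.radians(-14.6)),0]);O=np.array([.6396,-.2813,0])
slot=O-.066*ex+[0,0,.038];goal=slot-.02*ex;print("goal pre tip",goal,"delta tool",R.T@(goal-tip)*1e3)
E
```

```text
pred tip [ 0.57806683 -0.03891262  0.12216324] [[248.89653314 161.22334941]]
[(array([247, 160,   9,   9,  40]),), (array([280, 173,   1,   7,   7]),), (array([271, 177,   4,  11,  29]),)]
obs px [248.25       161.58333333]
tip in tool [ 1.07964946e-01  4.16423484e-17 -1.01582934e-02]
goal pre tip [ 0.55637701 -0.25962204  0.038     ] delta tool [ 34.1642644  219.13259987  84.14423315]
```

carry_out:
  moves:
    - {"dx":0,"dy":20,"dz":0,"wx":0,"wy":0,"wz":0,"fingers":0}
    - {"dx":0,"dy":30,"dz":0,"wx":0,"wy":0,"wz":0,"fingers":0}
    - {"dx":0,"dy":30,"dz":0,"wx":0,"wy":0,"wz":0,"fingers":0}
    - {"dx":0,"dy":30,"dz":0,"wx":0,"wy":0,"wz":0,"fingers":0}
    - {"dx":4,"dy":30,"dz":0,"wx":0,"wy":0,"wz":0,"fingers":0}

```text
time_s: 5.4
ee_pos: [0.4443, -0.1502, 0.1093]
ee_rot: [[0.968, -0.251, -0.0], [-0.251, -0.968, 0.0], [-0.0, -0.0, -1.0]]
wrist_force: [0.8, -0.7, -0.8]
opening: 0.161
```

carry_out:
  moves:
    - {"dx":10,"dy":30,"dz":0,"wx":0,"wy":0,"wz":0,"fingers":0}
    - {"dx":10,"dy":30,"dz":10,"wx":0,"wy":0,"wz":0,"fingers":0}
    - {"dx":0,"dy":19,"dz":25,"wx":0,"wy":0,"wz":0,"fingers":0}
    - {"dx":0,"dy":0,"dz":30,"wx":0,"wy":0,"wz":0,"fingers":0}
    - {"dx":0,"dy":0,"dz":19,"wx":0,"wy":0,"wz":0,"fingers":0}

```text
time_s: 5.9
ee_pos: [0.4435, -0.2311, 0.0235]
ee_rot: [[0.968, -0.252, -0.001], [-0.252, -0.968, 0.001], [-0.001, -0.001, -1.0]]
wrist_force: [0.6, 1.0, -0.6]
opening: 0.163
```

carry_out:
  moves:
    - {"dx":0,"dy":0,"dz":0,"wx":0,"wy":0,"wz":0,"fingers":0}
    - {"dx":0,"dy":0,"dz":0,"wx":0,"wy":0,"wz":0,"fingers":0}
    - {"dx":0,"dy":0,"dz":0,"wx":0,"wy":0,"wz":0,"fingers":0}
    - {"dx":0,"dy":0,"dz":0,"wx":0,"wy":0,"wz":0,"fingers":0}
    - {"dx":0,"dy":0,"dz":0,"wx":0,"wy":0,"wz":0,"fingers":0}

```text
time_s: 6.4
ee_pos: [0.4448, -0.2308, 0.026]
ee_rot: [[0.968, -0.252, 0.001], [-0.252, -0.968, -0.001], [0.001, 0.0, -1.0]]
wrist_force: [-0.3, 1.3, -0.8]
opening: 0.162
```

```bash
python3 - <<'E'
from h import *
s=observe();p=s["ee_pos"];R=s["ee_rot"];tip=p+R@[.105,0,-.0129]
ex=np.array([np.cos(np.radians(-14.6)),np.sin(np.radians(-14.6)),0]);O=np.array([.6396,-.2813,0])
slot=O-.066*ex+[0,0,.038]
print(p,R.round(3),"tip",tip,"slot in tool rel tip",R.T@(slot-tip)*1e3,s["joints"].round(2))
print(proj("top",[tip,slot]),proj("side",[tip,slot]))
a=crop("top",(310,130,390,220),6,"a.png"); b=crop("side",(240,110,320,180),6,"b.png")
cv2.imwrite("pics/c3.png",np.hstack([a[:420,:320],b[:420,:480]]))
for n in("top","side"): np.save(n+"2.npy",imaging.read_camera(n))
E
```

```text
[ 0.44476633 -0.23079285  0.02603735] [[ 0.968 -0.252  0.001]
 [-0.252 -0.968 -0.001]
 [ 0.001  0.    -1.   ]] tip [ 0.54635107 -0.2572952   0.03905954] slot in tool rel tip [30.28734954 -0.28829839  1.09471189] [ 0.58  0.51 -0.19  2.05  0.17  0.59 -1.56]
[[341.57917043 191.38173298]
 [343.93122926 181.29175034]] [[301.65489884 156.23258801]
 [295.07839057 152.33019594]]
```

View pics/c3.png

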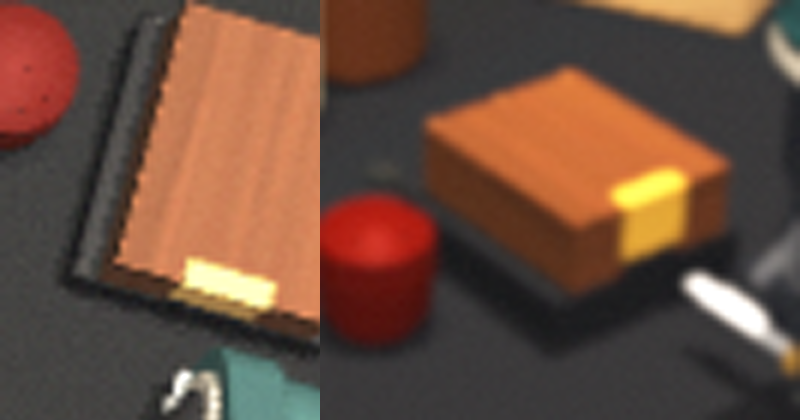

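Side view: tip at px (301,156.3) against a predicted (301.7,156.2), and the slot under the brass plate at (295.4,151.8), also as predicted. I'll insert now.

carry_out:
  moves:
    - {"dx":8,"dy":0,"dz":1,"wx":0,"wy":0,"wz":0,"fingers":0}
    - {"dx":10,"dy":0,"dz":0,"wx":0,"wy":0,"wz":0,"fingers":0}
    - {"dx":10,"dy":0,"dz":0,"wx":0,"wy":0,"wz":0,"fingers":0}
    - {"dx":5,"dy":0,"dz":0,"wx":0,"wy":0,"wz":0,"fingers":0}
    - {"dx":0,"dy":0,"dz":0,"wx":0,"wy":0,"wz":0,"fingers":0}

```text
time_s: 7.1
ee_pos: [0.4771, -0.2391, 0.0242]
ee_rot: [[0.968, -0.252, 0.0], [-0.252, -0.968, 0.0], [0.0, -0.0, -1.0]]
wrist_force: [0.6, -0.4, -1.3]
opening: 0.156
```

carry_out:
  moves:
    - {"dx":5,"dy":0,"dz":0,"wx":0,"wy":0,"wz":0,"fingers":0}
    - {"dx":5,"dy":0,"dz":0,"wx":0,"wy":0,"wz":0,"fingers":0}
    - {"dx":5,"dy":0,"dz":0,"wx":0,"wy":0,"wz":0,"fingers":0}
    - {"dx":0,"dy":0,"dz":0,"wx":0,"wy":0,"wz":0,"fingers":0}
    - {"dx":0,"dy":0,"dz":0,"wx":0,"wy":0,"wz":0,"fingers":0}

```text
time_s: 7.6
ee_pos: [0.4908, -0.2427, 0.0242]
ee_rot: [[0.968, -0.253, -0.0], [-0.253, -0.968, 0.0], [-0.0, -0.0, -1.0]]
wrist_force: [0.8, 0.9, 0.2]
opening: 0.162
```

carry_out:
  moves:
    - {"dx":0.5,"dy":0,"dz":-11,"wx":0,"wy":0,"wz":0,"fingers":0}
    - {"dx":1.5,"dy":0,"dz":-12,"wx":0,"wy":0,"wz":0,"fingers":0}
    - {"dx":2.5,"dy":0,"dz":-11,"wx":0,"wy":0,"wz":0,"fingers":0}
    - {"dx":3.5,"dy":0,"dz":-10,"wx":0,"wy":0,"wz":0,"fingers":0}
    - {"dx":0,"dy":0,"dz":0,"wx":0,"wy":0,"wz":0,"fingers":0}

```text
time_s: 8.1
ee_pos: [0.4999, -0.2453, 0.0702]
ee_rot: [[0.968, -0.253, 0.003], [-0.253, -0.968, -0.001], [0.003, 0.0, -1.0]]
wrist_force: [0.6, -0.1, -0.3]
opening: 0.16
```

```bash
python3 - <<'E'
from h import *
s=observe();print(s["ee_pos"],s["wrist_force"])
b=crop("side",(230,90,330,175),6,"c4.png")
E
```

```text
[ 0.49992583 -0.24531996  0.07017462] [ 0.55792924 -0.09858401 -0.28501052]
```

View pics/c4.png

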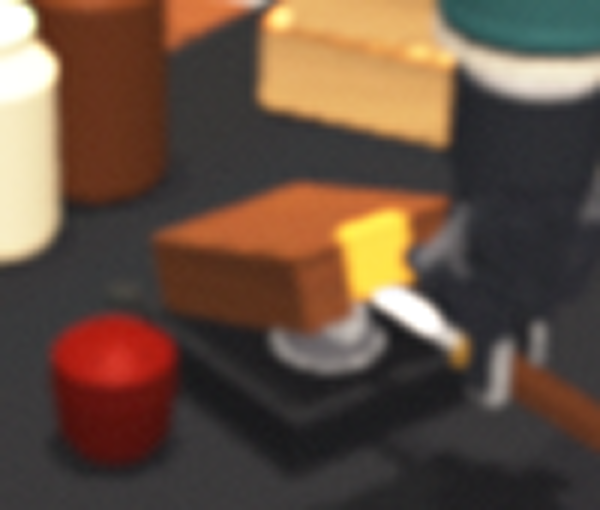

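The cover is lifting on the blade at the plate (crop (370,290)), and the dial skirt is visible. I'll continue along the arc.

carry_out:
  moves:
    - {"dx":5,"dy":0,"dz":-11,"wx":0,"wy":0,"wz":0,"fingers":0}
    - {"dx":7,"dy":0,"dz":-10,"wx":0,"wy":0,"wz":0,"fingers":0}
    - {"dx":7,"dy":0,"dz":-10,"wx":0,"wy":0,"wz":0,"fingers":0}
    - {"dx":9,"dy":0,"dz":-9,"wx":0,"wy":0,"wz":0,"fingers":0}
    - {"dx":9,"dy":0,"dz":-8,"wx":0,"wy":0,"wz":0,"fingers":0}

```text
time_s: 8.65
ee_pos: [0.5353, -0.2544, 0.1172]
ee_rot: [[0.968, -0.253, 0.0], [-0.253, -0.968, -0.0], [0.0, 0.0, -1.0]]
wrist_force: [-0.2, 0.1, -2.8]
opening: 0.163
```

carry_out:
  moves:
    - {"dx":11,"dy":0,"dz":-8,"wx":0,"wy":0,"wz":0,"fingers":0}
    - {"dx":12,"dy":0,"dz":-7,"wx":0,"wy":0,"wz":0,"fingers":0}
    - {"dx":12,"dy":0,"dz":-6,"wx":0,"wy":0,"wz":0,"fingers":0}
    - {"dx":13,"dy":0,"dz":-5,"wx":0,"wy":0,"wz":0,"fingers":0}
    - {"dx":0,"dy":0,"dz":0,"wx":0,"wy":0,"wz":0,"fingers":0}

```text
time_s: 9.15
ee_pos: [0.5826, -0.2666, 0.143]
ee_rot: [[0.968, -0.252, 0.002], [-0.252, -0.968, -0.0], [0.002, -0.0, -1.0]]
wrist_force: [0.0, 0.4, -0.9]
opening: 0.162
```

```bash
python3 - <<'E'
from h import *
s=observe();print(s["ee_pos"],s["wrist_force"],s["opening"])
b=crop("side",(220,60,330,175),5,"c5.png")
E
```

```text
[ 0.58259788 -0.26658048  0.14299209] [ 0.04590936  0.3747239  -0.87551113] 0.1615892678309949
```

View pics/c5.png

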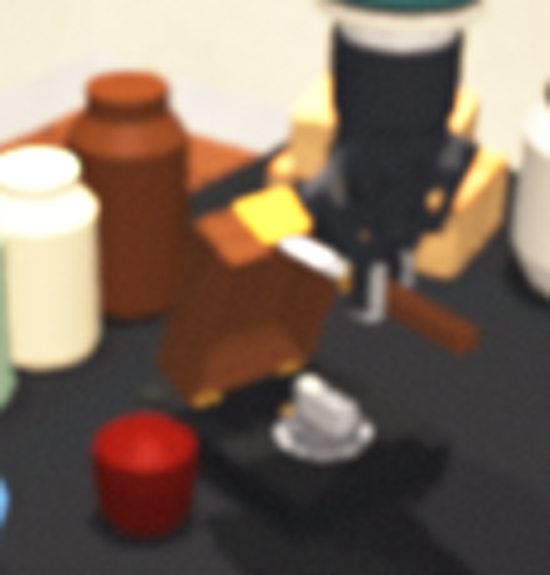

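The cover is at about 60° with the blade still under the plate. Next I push the tip against the inside of the cover.

carry_out:
  moves:
    - {"dx":8,"dy":0,"dz":2,"wx":0,"wy":0,"wz":0,"fingers":0}
    - {"dx":8,"dy":0,"dz":4,"wx":0,"wy":0,"wz":0,"fingers":0}
    - {"dx":8,"dy":0,"dz":4,"wx":0,"wy":0,"wz":0,"fingers":0}
    - {"dx":8,"dy":0,"dz":4,"wx":0,"wy":0,"wz":0,"fingers":0}
    - {"dx":8,"dy":0,"dz":4,"wx":0,"wy":0,"wz":0,"fingers":0}

```text
time_s: 9.7
ee_pos: [0.62, -0.2765, 0.1236]
ee_rot: [[0.968, -0.253, -0.001], [-0.253, -0.968, 0.0], [-0.001, -0.0, -1.0]]
wrist_force: [-1.9, 0.9, -1.2]
opening: 0.156
```

carry_out:
  moves:
    - {"dx":8,"dy":0,"dz":4,"wx":0,"wy":0,"wz":0,"fingers":0}
    - {"dx":8,"dy":0,"dz":3,"wx":0,"wy":0,"wz":0,"fingers":0}
    - {"dx":8,"dy":0,"dz":3,"wx":0,"wy":0,"wz":0,"fingers":0}
    - {"dx":8,"dy":0,"dz":3,"wx":0,"wy":0,"wz":0,"fingers":0}
    - {"dx":8,"dy":0,"dz":1,"wx":0,"wy":0,"wz":0,"fingers":0}

```text
time_s: 10.2
ee_pos: [0.6586, -0.2865, 0.1097]
ee_rot: [[0.968, -0.253, -0.001], [-0.253, -0.968, 0.0], [-0.001, -0.0, -1.0]]
wrist_force: [-2.4, -0.2, -1.2]
opening: 0.162
```

carry_out:
  moves:
    - {"dx":4,"dy":0,"dz":0,"wx":0,"wy":0,"wz":0,"fingers":0}
    - {"dx":0,"dy":0,"dz":0,"wx":0,"wy":0,"wz":0,"fingers":0}
    - {"dx":-10,"dy":0,"dz":0,"wx":0,"wy":0,"wz":0,"fingers":0}
    - {"dx":-25,"dy":0,"dz":0,"wx":0,"wy":0,"wz":0,"fingers":0}
    - {"dx":-30,"dy":0,"dz":0,"wx":0,"wy":0,"wz":0,"fingers":0}

```text
time_s: 10.7
ee_pos: [0.5988, -0.2708, 0.1104]
ee_rot: [[0.968, -0.252, 0.001], [-0.252, -0.968, -0.0], [0.001, -0.0, -1.0]]
wrist_force: [-1.3, 0.1, -0.3]
opening: 0.162
```

carry_out:
  moves:
    - {"dx":-30,"dy":0,"dz":0,"wx":0,"wy":0,"wz":0,"fingers":0}
    - {"dx":-30,"dy":0,"dz":0,"wx":0,"wy":0,"wz":0,"fingers":0}
    - {"dx":-30,"dy":0,"dz":0,"wx":0,"wy":0,"wz":0,"fingers":0}
    - {"dx":-30,"dy":0,"dz":0,"wx":0,"wy":0,"wz":0,"fingers":0}
    - {"dx":-25,"dy":0,"dz":0,"wx":0,"wy":0,"wz":0,"fingers":0}

```text
time_s: 11.2
ee_pos: [0.4575, -0.2342, 0.1107]
ee_rot: [[0.968, -0.253, 0.001], [-0.253, -0.968, -0.001], [0.001, 0.0, -1.0]]
wrist_force: [0.0, -0.0, -1.3]
opening: 0.162
```

```bash
python3 - <<'E'
from h import *
s=observe();p=s["ee_pos"];R=s["ee_rot"];print(p,R.round(3),s["wrist_force"],s["opening"],s["joints"].round(2))
tip=p+R@[.105,0,-.0129];print(proj("side",tip))
g=np.array([.4768,-.0127,.0101]);print("to rest above, tool axes",R.T@(g-p)*1e3)
b=crop("side",(220,40,340,175),4,"c6.png")
a=crop("top",(310,70,400,205),4,"a.png");cv2.imwrite("pics/c6.png",np.hstack([b,a]))
E
```

```text
[ 0.45750449 -0.23417372  0.11073145] [[ 0.968 -0.253  0.001]
 [-0.253 -0.968 -0.001]
 [ 0.001  0.    -1.   ]] [ 0.00215299 -0.02955944 -1.31772853] 0.1619110696140279 [ 0.6   0.39 -0.23  1.99  0.12  0.78 -1.52]
[[300.73141787 130.6115556 ]]
to rest above, tool axes [ -37.40879164 -219.19237815  100.52313317]
```

View pics/c6.png

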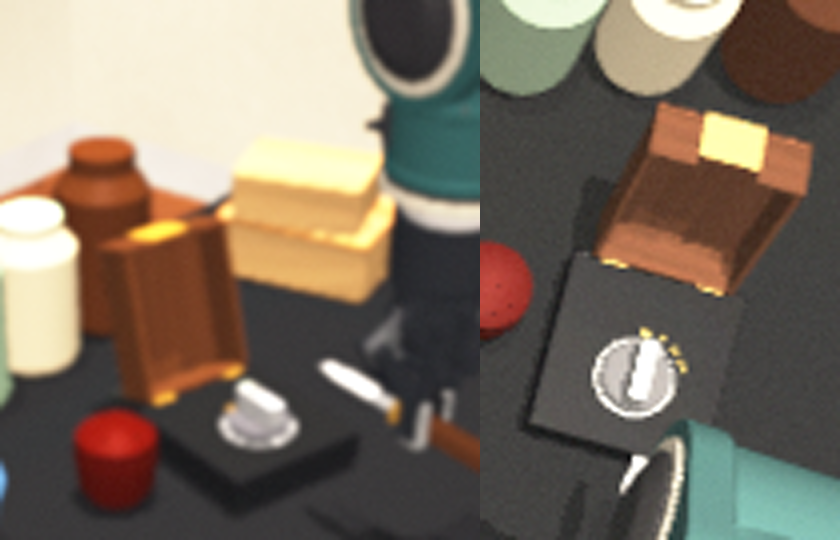

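The cover stands past upright, the knife hasn't slipped (tip within 0.6 px of prediction), and the dial and studs are visible. I'm taking the knife back to its rest.

carry_out:
  moves:
    - {"dx":-4,"dy":-20,"dz":0,"wx":0,"wy":0,"wz":0,"fingers":0}
    - {"dx":-6,"dy":-32,"dz":0,"wx":0,"wy":0,"wz":0,"fingers":0}
    - {"dx":-6,"dy":-36,"dz":0,"wx":0,"wy":0,"wz":0,"fingers":0}
    - {"dx":-6,"dy":-36,"dz":0,"wx":0,"wy":0,"wz":0,"fingers":0}
    - {"dx":-6,"dy":-36,"dz":0,"wx":0,"wy":0,"wz":0,"fingers":0}

```text
time_s: 11.8
ee_pos: [0.4728, -0.0712, 0.1108]
ee_rot: [[0.967, -0.253, 0.001], [-0.253, -0.967, -0.0], [0.001, -0.0, -1.0]]
wrist_force: [1.6, -0.3, -1.2]
opening: 0.159
```

carry_out:
  moves:
    - {"dx":-5.4,"dy":-36,"dz":0,"wx":0,"wy":0,"wz":0,"fingers":0}
    - {"dx":-4,"dy":-23,"dz":10,"wx":0,"wy":0,"wz":-6.7,"fingers":0}
    - {"dx":0,"dy":0,"dz":10,"wx":0,"wy":0,"wz":-6.7,"fingers":0}
    - {"dx":0,"dy":0,"dz":10,"wx":0,"wy":0,"wz":-6.7,"fingers":0}
    - {"dx":0,"dy":0,"dz":10,"wx":0,"wy":0,"wz":-6.7,"fingers":0}

```text
time_s: 12.3
ee_pos: [0.4787, -0.0128, 0.0704]
ee_rot: [[0.976, 0.216, 0.001], [0.216, -0.976, 0.0], [0.001, 0.0, -1.0]]
wrist_force: [0.3, -0.1, -1.5]
opening: 0.164
```

carry_out:
  moves:
    - {"dx":0,"dy":0,"dz":15,"wx":0,"wy":0,"wz":0,"fingers":0}
    - {"dx":0,"dy":0,"dz":15,"wx":0,"wy":0,"wz":0,"fingers":0}
    - {"dx":0,"dy":0,"dz":0,"wx":0,"wy":0,"wz":0,"fingers":0}
    - {"dx":0,"dy":0,"dz":0,"wx":0,"wy":0,"wz":0,"fingers":0}
    - {"dx":0,"dy":0,"dz":0,"wx":0,"wy":0,"wz":0,"fingers":0}

```text
time_s: 12.8
ee_pos: [0.4786, -0.013, 0.0411]
ee_rot: [[0.978, 0.211, 0.001], [0.211, -0.978, -0.0], [0.001, 0.0, -1.0]]
wrist_force: [0.3, 0.5, -1.5]
opening: 0.16
```

```bash
python3 - <<'E'
from h import *
s=observe();p=s["ee_pos"];R=s["ee_rot"];print(p,R.round(4),s["wrist_force"])
g=np.array([.4768,-.0127,.0101]);print("to grasp pose, tool axes",R.T@(g-p)*1e3)
c=cv2.imread("pics/c6.png") # dial bar in top crop
q=(np.array([[657-480,340],[640-480,402]])+.5)/4-.5+[310,70]
P=plane("top",q,.0635);m=P.mean(0);d=P[0]-P[1];print("dial",m,np.degrees(np.arctan2(d[1],d[0])),np.linalg.norm(d))
a=np.radians(-14.6);print("nominal dial",.6396-.014*np.cos(a),-.2813-.014*np.sin(a))
k=c[320:420,600-0:690];w=(k.min(2)>215).astype(np.uint8)
n,l,st,ce=cv2.connectedComponentsWithStats(w);i=1+np.argmax(st[1:,4]);ys,xs=np.where(l==i)
r=cv2.minAreaRect(np.c_[xs,ys].astype(np.float32));print(r,plane("top",(np.array(r[0])+[120,320]+.5)/4-.5+[310,70],.0635))
E
```

```text
[ 0.47864665 -0.01302159  0.04113912] [[ 9.775e-01  2.107e-01  1.300e-03]
 [ 2.107e-01 -9.775e-01 -0.000e+00]
 [ 1.300e-03  3.000e-04 -1.000e+00]] [ 0.29349154  0.53559483 -1.47833417]
to grasp pose, tool axes [-1.77633524 -0.71245867 31.03671197]
dial [ 0.62569482 -0.28114929  0.0635    ] -15.861791207193964 0.04639033532215132
nominal dial 0.6260520716132524 -0.2777710289845964
((45.83195114135742, 49.75518798828125), (23.12522315979004, 60.67955017089844), 14.931418418884277) [[ 0.62649077 -0.27927143  0.0635    ]]
```

carry_out:
  moves:
    - {"dx":-1.8,"dy":-0.7,"dz":14,"wx":0,"wy":0,"wz":0,"fingers":0}
    - {"dx":0,"dy":0,"dz":10,"wx":0,"wy":0,"wz":0,"fingers":0}
    - {"dx":0,"dy":0,"dz":5,"wx":0,"wy":0,"wz":0,"fingers":0}
    - {"dx":0,"dy":0,"dz":1.5,"wx":0,"wy":0,"wz":0,"fingers":0}
    - {"dx":0,"dy":0,"dz":0,"wx":0,"wy":0,"wz":0,"fingers":0}

```text
time_s: 13.3
ee_pos: [0.4761, -0.0127, 0.0101]
ee_rot: [[0.978, 0.211, -0.0], [0.211, -0.978, -0.0], [-0.0, 0.0, -1.0]]
wrist_force: [-2.6, -0.5, 3.0]
opening: 0.161
```

carry_out:
  moves:
    - {"dx":0,"dy":0,"dz":0,"wx":0,"wy":0,"wz":0,"fingers":0}
    - {"dx":0,"dy":0,"dz":0,"wx":0,"wy":0,"wz":0,"fingers":0}
    - {"dx":0,"dy":0,"dz":0,"wx":0,"wy":0,"wz":0,"fingers":0}
    - {"dx":0,"dy":0,"dz":0,"wx":0,"wy":0,"wz":0,"fingers":0}
    - {"dx":0,"dy":0,"dz":0,"wx":0,"wy":0,"wz":0,"fingers":0}

```text
time_s: 13.8
ee_pos: [0.4762, -0.0128, 0.0101]
ee_rot: [[0.978, 0.211, -0.0], [0.211, -0.978, -0.0], [-0.0, 0.0, -1.0]]
wrist_force: [-3.8, -0.1, 5.9]
opening: 0.161
```

Light contact with the rest, at the same height as when gripped. I'll release and go straight up.

carry_out:
  moves:
    - {"dx":0,"dy":0,"dz":0,"wx":0,"wy":0,"wz":0,"fingers":20}
    - {"dx":0,"dy":0,"dz":0,"wx":0,"wy":0,"wz":0,"fingers":30}
    - {"dx":0,"dy":0,"dz":0,"wx":0,"wy":0,"wz":0,"fingers":40}
    - {"dx":0,"dy":0,"dz":0,"wx":0,"wy":0,"wz":0,"fingers":45}
    - {"dx":0,"dy":0,"dz":0,"wx":0,"wy":0,"wz":0,"fingers":45}

```text
time_s: 14.3
ee_pos: [0.4761, -0.0128, 0.0098]
ee_rot: [[0.978, 0.211, -0.0], [0.211, -0.978, 0.0], [-0.0, -0.0, -1.0]]
wrist_force: [-0.0, -0.0, 1.2]
opening: 0.529
```

carry_out:
  moves:
    - {"dx":0,"dy":0,"dz":-10,"wx":0,"wy":0,"wz":0,"fingers":45}
    - {"dx":0,"dy":0,"dz":-25,"wx":0,"wy":0,"wz":0,"fingers":45}
    - {"dx":0,"dy":0,"dz":-40,"wx":0,"wy":0,"wz":0,"fingers":45}
    - {"dx":0,"dy":0,"dz":-40,"wx":0,"wy":0,"wz":0,"fingers":45}
    - {"dx":0,"dy":0,"dz":-25,"wx":0,"wy":0,"wz":0,"fingers":45}

```text
time_s: 14.8
ee_pos: [0.4767, -0.0126, 0.1531]
ee_rot: [[0.977, 0.211, 0.003], [0.211, -0.977, -0.0], [0.003, 0.001, -1.0]]
wrist_force: [-0.1, 0.5, 0.1]
opening: 0.528
```

carry_out:
  moves:
    - {"dx":0,"dy":25,"dz":0,"wx":0,"wy":0,"wz":6.8,"fingers":45}
    - {"dx":0,"dy":35,"dz":0,"wx":0,"wy":0,"wz":6.8,"fingers":45}
    - {"dx":0,"dy":35,"dz":0,"wx":0,"wy":0,"wz":6.8,"fingers":45}
    - {"dx":0,"dy":35,"dz":0,"wx":0,"wy":0,"wz":6.8,"fingers":45}
    - {"dx":0,"dy":35,"dz":0,"wx":0,"wy":0,"wz":0,"fingers":45}

```text
time_s: 15.3
ee_pos: [0.4697, -0.1767, 0.1506]
ee_rot: [[0.965, -0.264, 0.001], [-0.264, -0.965, 0.0], [0.001, -0.0, -1.0]]
wrist_force: [0.2, 0.5, 0.8]
opening: 0.526
```

carry_out:
  moves:
    - {"dx":0,"dy":35,"dz":0,"wx":0,"wy":0,"wz":0,"fingers":45}
    - {"dx":0,"dy":20,"dz":0,"wx":0,"wy":0,"wz":0,"fingers":45}
    - {"dx":0,"dy":0,"dz":0,"wx":0,"wy":0,"wz":0,"fingers":45}
    - {"dx":0,"dy":0,"dz":0,"wx":0,"wy":0,"wz":0,"fingers":45}
    - {"dx":0,"dy":0,"dz":0,"wx":0,"wy":0,"wz":0,"fingers":45}

```text
time_s: 15.8
ee_pos: [0.4557, -0.2277, 0.1501]
ee_rot: [[0.966, -0.258, 0.0], [-0.258, -0.966, 0.0], [0.0, -0.0, -1.0]]
wrist_force: [-0.5, -1.0, -0.4]
opening: 0.527
```

```bash
python3 - <<'E'
from h import *
s=observe();p=s["ee_pos"];R=s["ee_rot"];print(p,R.round(4),s["joints"].round(2))
D=np.array([.6263,-.2785,.047]);print("to dial, tool axes",R.T@(D-p)*1e3,"yaw",np.degrees(np.arctan2(R[1,0],R[0,0])))
a=crop("top",(225,165,295,255),6,"a.png"); b=crop("side",(225,185,315,245),4,"b.png")
b=cv2.copyMakeBorder(b,0,540-b.shape[0],0,0,cv2.BORDER_CONSTANT)
cv2.imwrite("pics/c7.png",np.hstack([a,b]))
E
```

```text
[ 0.45574106 -0.22766427  0.1501214 ] [[ 9.661e-01 -2.582e-01  3.000e-04]
 [-2.582e-01 -9.661e-01  3.000e-04]
 [ 2.000e-04 -4.000e-04 -1.000e+00]] [ 0.61  0.32 -0.25  1.97  0.1   0.86 -1.52]
to dial, tool axes [177.8784662    5.11267386 103.15889982] yaw -14.964616100352954
```

View pics/c7.png

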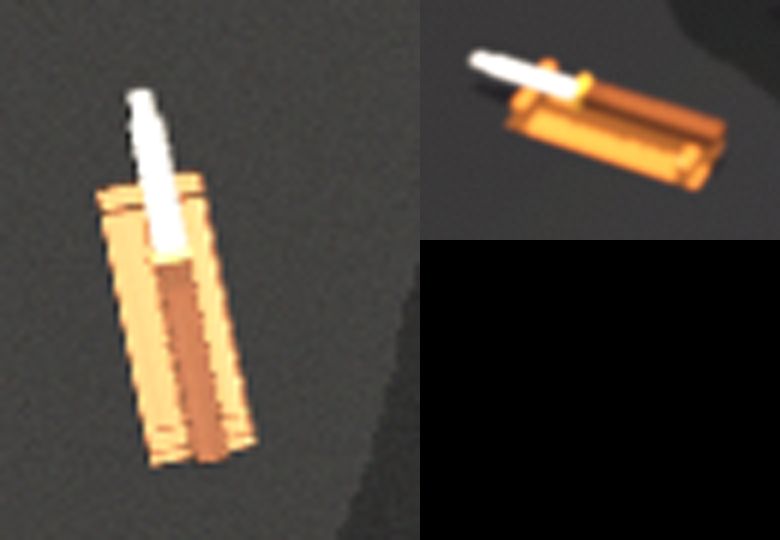

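The knife lies as it did before. Now to the dial.

carry_out:
  moves:
    - {"dx":20,"dy":1,"dz":0,"wx":0,"wy":0,"wz":0,"fingers":45}
    - {"dx":32,"dy":1,"dz":0,"wx":0,"wy":0,"wz":0,"fingers":45}
    - {"dx":35,"dy":1,"dz":0,"wx":0,"wy":0,"wz":0,"fingers":45}
    - {"dx":35,"dy":1,"dz":0,"wx":0,"wy":0,"wz":0,"fingers":45}
    - {"dx":32,"dy":1,"dz":0,"wx":0,"wy":0,"wz":0,"fingers":45}

```text
time_s: 16.4
ee_pos: [0.6045, -0.2729, 0.1497]
ee_rot: [[0.966, -0.258, 0.0], [-0.258, -0.966, 0.0], [-0.0, -0.0, -1.0]]
wrist_force: [-0.5, -0.1, 0.6]
opening: 0.53
```

carry_out:
  moves:
    - {"dx":20,"dy":0,"dz":0,"wx":0,"wy":0,"wz":0,"fingers":45}
    - {"dx":4,"dy":0,"dz":20,"wx":0,"wy":0,"wz":0,"fingers":45}
    - {"dx":0,"dy":0,"dz":25,"wx":0,"wy":0,"wz":0,"fingers":45}
    - {"dx":0,"dy":0,"dz":15,"wx":0,"wy":0,"wz":0,"fingers":45}
    - {"dx":0,"dy":0,"dz":0,"wx":0,"wy":0,"wz":0,"fingers":45}

```text
time_s: 16.9
ee_pos: [0.6246, -0.2787, 0.0872]
ee_rot: [[0.966, -0.259, -0.004], [-0.259, -0.966, 0.002], [-0.004, -0.001, -1.0]]
wrist_force: [-0.4, -0.1, 0.4]
opening: 0.522
```

```bash
python3 - <<'E'
from h import *
s=observe();p=s["ee_pos"];R=s["ee_rot"];print(p,s["wrist_force"],s["joints"].round(2),s["opening"])
D=np.array([.6263,-.2785,.048]);print("to dial, tool axes",R.T@(D-p)*1e3,"yaw",np.degrees(np.arctan2(R[1,0],R[0,0])))
E
```

```text
[ 0.62456054 -0.27865897  0.08719861] [-0.40100389 -0.11582397  0.36988636] [ 0.52  0.68 -0.21  1.55  0.17  0.93 -1.58] 0.5224307481671845
to dial, tool axes [ 1.80216065 -0.57629509 39.19186382] yaw -15.006720023464908
```

carry_out:
  moves:
    - {"dx":0.5,"dy":-0.5,"dz":15,"wx":0,"wy":0,"wz":0,"fingers":45}
    - {"dx":0.5,"dy":0,"dz":15,"wx":0,"wy":0,"wz":0,"fingers":45}
    - {"dx":0,"dy":0,"dz":9,"wx":0,"wy":0,"wz":0,"fingers":45}
    - {"dx":0,"dy":0,"dz":0,"wx":0,"wy":0,"wz":0,"fingers":45}
    - {"dx":0,"dy":0,"dz":0,"wx":0,"wy":0,"wz":0,"fingers":30}
  newtons: 60

```text
time_s: 17.4
ee_pos: [0.6272, -0.2794, 0.0508]
ee_rot: [[0.966, -0.259, -0.0], [-0.259, -0.966, 0.0], [-0.0, -0.0, -1.0]]
wrist_force: [-0.3, 0.6, -0.1]
opening: 0.375
```

carry_out:
  moves:
    - {"dx":0,"dy":0,"dz":0,"wx":0,"wy":0,"wz":0,"fingers":20}
    - {"dx":0,"dy":0,"dz":0,"wx":0,"wy":0,"wz":0,"fingers":5}
    - {"dx":0,"dy":0,"dz":0,"wx":0,"wy":0,"wz":0,"fingers":0}
    - {"dx":0,"dy":0,"dz":0,"wx":0,"wy":0,"wz":0,"fingers":0}
    - {"dx":0,"dy":0,"dz":0,"wx":0,"wy":0,"wz":0,"fingers":0}

```text
time_s: 17.9
ee_pos: [0.6275, -0.2794, 0.0516]
ee_rot: [[0.966, -0.259, 0.001], [-0.259, -0.966, -0.0], [0.001, -0.0, -1.0]]
wrist_force: [-1.7, 1.6, 6.0]
opening: 0.117
```

```bash
python3 - <<'E'
from h import *
s=observe();p=s["ee_pos"];R=s["ee_rot"];print(p,s["wrist_force"],s["moment"],s["joints"].round(2),s["opening"],"yaw",np.degrees(np.arctan2(R[1,0],R[0,0])))
E
```

```text
[ 0.62753416 -0.27942762  0.05161669] [-1.68449435  1.63347712  5.97569418] [ 0.26714872  0.37344466 -0.06645986] [ 0.51  0.73 -0.21  1.56  0.18  0.87 -1.59] 0.11699403309187327 yaw -15.039497957560204
```

carry_out:
  moves:
    - {"dx":0,"dy":0,"dz":0,"wx":0,"wy":0,"wz":5,"fingers":0}
    - {"dx":0,"dy":0,"dz":0,"wx":0,"wy":0,"wz":6,"fingers":0}
    - {"dx":0,"dy":0,"dz":0,"wx":0,"wy":0,"wz":6,"fingers":0}
    - {"dx":0,"dy":0,"dz":0,"wx":0,"wy":0,"wz":6,"fingers":0}
    - {"dx":0,"dy":0,"dz":0,"wx":0,"wy":0,"wz":6,"fingers":0}

```text
time_s: 18.4
ee_pos: [0.6273, -0.2798, 0.0516]
ee_rot: [[0.716, -0.698, 0.001], [-0.698, -0.716, -0.001], [0.001, -0.0, -1.0]]
wrist_force: [-2.4, -0.3, 6.8]
opening: 0.119
```

carry_out:
  moves:
    - {"dx":0,"dy":0,"dz":0,"wx":0,"wy":0,"wz":6,"fingers":0}
    - {"dx":0,"dy":0,"dz":0,"wx":0,"wy":0,"wz":6,"fingers":0}
    - {"dx":0,"dy":0,"dz":0,"wx":0,"wy":0,"wz":6,"fingers":0}
    - {"dx":0,"dy":0,"dz":0,"wx":0,"wy":0,"wz":6,"fingers":0}
    - {"dx":0,"dy":0,"dz":0,"wx":0,"wy":0,"wz":5,"fingers":0}

```text
time_s: 18.9
ee_pos: [0.6269, -0.28, 0.0516]
ee_rot: [[0.287, -0.958, 0.0], [-0.958, -0.287, -0.001], [0.001, 0.0, -1.0]]
wrist_force: [-6.1, -0.5, 7.8]
opening: 0.117
```

carry_out:
  moves:
    - {"dx":0,"dy":0,"dz":0,"wx":0,"wy":0,"wz":3,"fingers":0}
    - {"dx":0,"dy":0,"dz":0,"wx":0,"wy":0,"wz":1,"fingers":0}
    - {"dx":0,"dy":0,"dz":0,"wx":0,"wy":0,"wz":0,"fingers":0}
    - {"dx":0,"dy":0,"dz":0,"wx":0,"wy":0,"wz":0,"fingers":0}
    - {"dx":0,"dy":0,"dz":0,"wx":0,"wy":0,"wz":0,"fingers":0}

```text
time_s: 19.4
ee_pos: [0.6269, -0.28, 0.0516]
ee_rot: [[0.224, -0.975, 0.0], [-0.975, -0.224, -0.001], [0.001, 0.0, -1.0]]
wrist_force: [-5.1, -0.5, 8.6]
opening: 0.117
```

```bash
python3 - <<'E'
from h import *
s=observe();p=s["ee_pos"];R=s["ee_rot"];print(p,s["wrist_force"],s["moment"],s["joints"].round(2),s["opening"],"yaw",np.degrees(np.arctan2(R[1,0],R[0,0])),s["time_s"])
np.save("tA.npy",imaging.read_camera("top"))
E
```

```text
[ 0.62692164 -0.27999947  0.05159958] [-5.1025554  -0.47410371  8.56737227] [-0.16656356  1.27147515  0.18498102] [ 0.34  0.72  0.05  1.57 -0.05  0.86 -2.51] 0.11669620807789988 yaw -77.04949066883707 19.4
```

carry_out:
  moves:
    - {"dx":0,"dy":0,"dz":0,"wx":0,"wy":0,"wz":0,"fingers":0}
    - {"dx":0,"dy":0,"dz":0,"wx":0,"wy":0,"wz":0,"fingers":0}
    - {"dx":0,"dy":0,"dz":0,"wx":0,"wy":0,"wz":0,"fingers":0}
    - {"dx":0,"dy":0,"dz":0,"wx":0,"wy":0,"wz":0,"fingers":0}
    - {"dx":0,"dy":0,"dz":0,"wx":0,"wy":0,"wz":0,"fingers":0}

```text
time_s: 19.95
ee_pos: [0.6269, -0.28, 0.0516]
ee_rot: [[0.224, -0.975, -0.0], [-0.975, -0.224, -0.001], [0.001, 0.0, -1.0]]
wrist_force: [-5.5, -0.7, 8.8]
opening: 0.12
```

```bash
python3 - <<'E'
from h import *
s=observe();print(s["time_s"])
B=imaging.read_camera("top");np.save("tB.npy",B);A=np.load("tA.npy");Z=np.load("top0.npy")
o=proj("top",[0,0,0])
def lid(im,col):  # incense box: pale green; whisk: yellowish
    hs=cv2.cvtColor(im,cv2.COLOR_RGB2HSV)[110:210,115:220]
    m=cv2.inRange(hs,*col);k,l,st,c=cv2.connectedComponentsWithStats(m);i=1+np.argmax(st[1:,4]);return c[i]+[115,110],st[i,4]
for im in(Z,A,B):
    q,n=lid(im,((35,25,120),(85,120,255)));w=plane("top",q,.036+.03)[0]
    # turntable axis from rough pixel centre of disc (800-scale 262,248)
    c=plane("top",[(262.5)*.64-.5,(248.5)*.64-.5],.036)[0]
    print(q,n,w,"angle",np.arctan2(*(w-c)[[1,0]]),np.linalg.norm((w-c)[:2]))
a=crop("top",(110,105,225,215),3,"a.png",im=B);b=crop("side",(200,60,340,170),3,"b.png")
cv2.imwrite("pics/c8.png",np.hstack([a,b]))
E
```

```text
19.95
[144.01388889 163.5       ] 72 [0.61052109 0.29864114 0.066     ] angle 1.9353204161261774 0.06178874430982843
[145.08       167.85333333] 75 [0.59828833 0.29504846 0.066     ] angle 2.1350296757231684 0.06406652681024005
[146.98630137 173.05479452] 73 [0.58375156 0.28902817 0.066     ] angle 2.363228045541189 0.06852978880215005
```

View pics/c8.png

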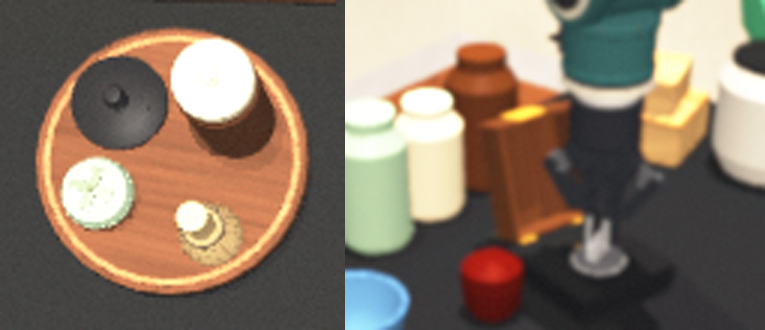

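The turntable turns at about 0.4 rad/s (0.228 rad in 0.55 s), which is full speed. The cover is open and the jar is where it was. Handing in.

```bash
python3 -c "
from cell import robot
print(robot.finish_job())"
```

```text
the job is handed in; nothing more can be done
None
```

I handed the job in at about 20 s, with the gripper still holding the dial at the third click. As far as my checks show, every part was done in the order asked.

- **Cover:** I started it with the tea knife's blade in the slot and levered it to about 60°. I then pushed it past upright with the blade tip against its inside, and it stayed there.
- **Knife:** It went back on its rest, and both camera views show it lying as it did at first.
- **Dial:** I gripped the bar and turned it 62° (1.08 rad) clockwise. The third click is at 1.05 rad and the stop just past 1.12. Between two pictures the incense box on the turntable moved 0.228 rad in about 0.55 s. That is about 0.41 rad/s, which is full speed.
- **Other pieces:** In the last pictures the caddy, kettle lid, whisk and incense box stand upright on the turntable, and the tea jar has not been disturbed. I saw only part of the tea bowl there, but nothing went near it.
- **Forces:** Wrist force readings stayed around 10 N or less.

**Mismatch:** the gripper's opening reading was about 2 mm below the known width on both the knife handle and the dial bar. Both grips held, so I took it as an offset in the reading.

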